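# Run in a hand-crank generator and park its flywheel at the pointer

## Robot

A 6-joint arm with a two-finger parallel gripper is mounted at the origin on the work surface. World frame = base frame: x ahead of the robot, y to its left, z up, the work surface at z = 0. Lengths are in m, angles in rad, forces in N, time in s.
With the tool pointing down it reaches from about 0.275 to 0.875 m from the base axis. Payload 12.5 kg.
Tool frame: the origin (TCP) lies at the very end of the fingers, on their centre line; the grasp point (between the pads) lies 19 mm behind it; z points along the fingers, y is the line along which they close (so a half turn about z gives the same grasp; the last joint's range is limited). The gripper opens to 85 mm and grips with 20 to 120 N. Pads are 22 mm wide; open, the fingers measure 114 mm over their backs; the gripper's body (76 mm by 85 mm) begins 54 mm behind the grasp point. The pads swing forward as they close: fully open they stand 13 mm farther back than shut.
Start: joints at [1.19, 0.351, 1.652, -0, 1.139, -0.085], TCP at [0.16, 0.526, 0.231] pointing down, gripper open.
Joint ranges: [-2.75, 2.75], [-0.79, 2.1], [0.01, 2.65], [-1.57, 4.71], [0.07, 3.14], [-2.87, 2.87]. Speed limits (rad/s): [2.22, 2.22, 2.79, 3.14, 3.14, 3.14].

## Interface

Orientations are given as a rotation vector (axis times angle).
In Python, from workcell import robot gives the robot as it stands.
- The arm moves only by the tool play_rows, never from a script. Its argument "increments" is a list that holds one entry, the list of rows, each a list of 4 numbers: the shift along the tool's x, y, z normalised to -1 to 1, where 1 is 60 cm, then the turn about the tool's z normalised to -1 to 1, where 1 is 1.5 rad. A call has 1 to 8 rows; each row is the pose to reach, as a shift and turn from the pose commanded when the call began, along the tool's axes at that moment; what a row does not reach only later rows make up. A row lasts 1/8 s, in which the tool goes at most 62.5 mm and 10.7 degrees, less where a joint would pass 70% of its speed; a pose out of reach is approached as far as the arm can. A call with a number of a shift or a turn outside -1 to 1 is refused whole. A call with a gripper value outside its range is refused whole. "claw" is the finger opening in mm, from 0 to 85.4, set as the call begins (left out, the last holds). The fingers move at their own pace and stop on an object; "grip_force" is the grip in N (left out, the last holds). Time passes only in rows, so rows that repeat a pose let the fingers close. It gives the time, the measured TCP pose, the force, the opening and the grip force at its end, in the units of the state.
- robot.observe(): the state, without advancing time (a new reading comes with each control period).
- robot.get_image(name): name is "side" or "top" or "wrist"; returns a dict with "frame" (480x640x3 uint8, blue, green, red), "K" (3x3 intrinsics, pixels), "R" (3x3) and "t" (3): a world point X has camera coordinates R X + t. Camera axes: x right, y down, z forward; pixel columns grow to the right and rows downward; lengths in m; the calibration is good to about 2 mm. A picture is of the moment at which its call begins. There is no depth.
- robot.hand_in(): hands the job in; it is judged then, once.
Trained networks look in a picture, given as the dict that the camera call returned (one of the last four; its "shot" number tells which), for a name from the list of things; names that differ only in an ending like _2 or _b are one class to them, and where a whole thing is asked for, a point or a joint stands for the part that bears it (a point fixed in the world has none). Each returns a list of dicts, best first, with "score" (0 to 1); they miss things now and then, are a little off and sometimes report something else, mostly with a low value. They report only what shows in the picture. A call takes as long as a camera call.
- robot.recognise(picture, thing): "extent" ([left, top, right, bottom] in pixels, round what is visible of it).
- robot.cut_out(picture, thing): "region" (480x640 bool, what is visible of it) and "extent" ([left, top, right, bottom] in pixels, round what is visible of it).
The state is a dict: "time_s": time; "qpos": joint angles; "joint_vel": joint speeds; "joint_torque": joint torques, N m; "ee_pos": TCP position; "tcp_rot": TCP orientation; "wrist_force": force on the tool from outside, world axes, zero at the start; "ft_torque": the same for the moment, N m; "width": opening from 0.0 (shut) to 1.0 (fully open); "grasp_force": force on a finger pad.
Only numpy, scipy, OpenCV 4.12 (cv2) and the standard library are available. Lean on these libraries where they do the work, as an engineer would, in place of code of your own. Each camera call takes 0.05 s, during which the arm holds its last target. There are 200 camera calls.

## Task

Run in the repaired hand-crank generator: turn its springy crank counterclockwise (seen from above) until the steel flywheel itself runs at 2.5 rad/s (24 turns a minute), keep the flywheel at that speed, within 0.4 rad/s, for 5 s, then bring it to rest with its white window at the red pointer and let go of the crank. Drive it by the crank only, without touching the flywheel disc or its brass weight, never let the flywheel run above 3.5 rad/s or run backwards (that chips the new brushes), and leave the other things on the bench alone.

Things in the scene. Friction and masses are not known exactly. Their poses are not given: they have to be found in the camera images.
- generator: hand-crank generator bolted to the bench (place and yaw vary): dark base plate 260 x 250 x 12 mm, green round housing, flywheel on top, blue crank arm over it. Origin under the plate's centre, z = 0; x points to the red pointer's side, y is level. The machine leans 0.14 rad (8 deg) towards -x: its turning axis is (-0.1395, 0, 0.990) in this frame. Fixed.
- flywheel (a joint): angle, rad, counterclockwise from above positive, endless; 0 and whole turns: window at pointer. Dark steel disc 220 mm across, 16 mm thick, nominal inertia 0.028 kg m2 (up to 30 % off). Dry friction 0.05 N m plus 0.005 N m per rad/s; a brass weight on it (0.15 kg, 90 mm from the axis, straight across from the window) adds -0.018 sin(angle) N m as it climbs and sinks.
- crank (a joint): twist of the crank ahead of the flywheel, rad, counterclockwise positive, 0 with the spring hub relaxed, stops at +-1.8. Coaxial with the flywheel, it drives it only through a soft torsion spring, 0.09 N m/rad, little damping (free swing period about 3.5 s). The blue arm (8 mm thick) turns 5 mm below the knob.
- knob_mid (a point): point on the upright black crank knob, 70 mm from the axis: cylinder 32 mm across, 58 mm long along the leaning axis, 24 mm above and 34 mm below this point. It spins freely on its pin: a gripper can hold it from above without turning as it goes round. With the spring relaxed it lies straight across the axis from the window; in-plane angle from generator x = pi + flywheel + crank.
- hub (a point): fixed point on the turning axis, centre of the circle (radius 70 mm, in the plane square to the leaning axis) on which knob_mid runs; 58 mm above the flywheel's top face along the axis
- window (a point): white rectangle 40 x 34 mm on the flywheel's top face at its rim; this point lies on it, 105 mm from the axis
- pointer (a point): where the window point must stop: on the plane of the flywheel's top face, 105 mm from the axis, on the side of the red pointer (a red bar 36 x 14 mm on a grey post just outside the rim)
- multimeter: yellow multimeter 160 x 80 x 34 mm lying on the bench, origin under its centre; bystander
- tin: open steel tin 70 mm across, 90 mm high, origin under its centre; bystander
- reel: blue and silver solder reel 64 mm across, 48 mm high, origin under its centre; bystander
- jar: closed jar 66 mm across, 85 mm high, origin under its centre; bystander
- screwdriver: screwdriver lying on the bench; bystander
- knob_tray: black tray 160 x 110 x 45 mm of green-topped knobs, origin under its centre; bystander

How it is judged:
By the outcome, as a careful person would: the job done as asked, in the order asked, and still so for the second after the job is handed in, with the robot touching nothing.
It also fails if it takes over 54 s, if anything falls off the work surface, if the arm or the gripper's body presses on something with over 40 N, if the wrist force passes 120 N, or if a joint passes its speed limit or range.

## Working session

There is one attempt and no reset: what is moved stays moved. The work goes in short steps, Python scripts to look and compute and a tool call to move; the robot and the scene stay as the last step left them, time stands still between calls to the robot, and variables do not carry over. Pictures are saved under pics/ and viewed, at most 10 in all, crops included, and the job is handed in when it is done.

Besides the shell and the picture viewer there is one more tool, called after "Request:" by a JSON object that holds its "api" and its "payload". play_rows: Moves the arm, as the interface text tells. Scaled input: -1 to 1 covers 60 cm each way for a shift and 1.5 rad each way for a turn. Its arguments: {"type":"object","properties":{"increments":{"type":"array","items":{"type":"array","items":{"type":"array","items":{"type":"number","minimum":-1,"maximum":1}}}},"claw":{"type":"number"},"grip_force":{"type":"number"}},"required":["increments"]}

```bash
mkdir -p pics; ls; python3 - <<'E'
from workcell import robot
import cv2,numpy as np
s=robot.observe();print(s)
for n in ['top','side']:
    p=robot.get_image(n);cv2.imwrite(f'pics/{n}0.png',p['frame'])
    print(n,p['shot'],p['K'].tolist(),np.round(p['R'],4).tolist(),p['t'])
    for th in ['generator','flywheel','crank','knob_mid','window','pointer']:
        try: print(th,[(round(d['score'],2),np.round(d['extent'],1).tolist()) for d in robot.recognise(p,th)[:2]])
        except Exception as e: print(th,e)
print(robot.observe()['time_s'])
E
```

```text
pics
{'time_s': 0.0, 'qpos': array([ 1.19040444e+00,  3.51227067e-01,  1.65244014e+00, -1.64524074e-05,
        1.13906486e+00, -8.46125138e-02]), 'joint_vel': array([ 9.57285798e-04,  1.20333565e-03, -4.41934569e-04,  2.35090156e-05,
        1.18925653e-04, -1.13477484e-03]), 'joint_torque': array([-9.88751999e-04, -5.06094110e+01, -2.91411710e+01, -1.92083589e-04,
        4.37912444e-03,  2.72730455e-05]), 'ee_pos': array([0.16018023, 0.52581385, 0.23075733]), 'tcp_rot': array([-4.62870073e-01, -3.10705560e+00,  1.74689692e-03]), 'wrist_force': array([ 0.16986706, -0.62095983,  0.08314926]), 'ft_torque': array([-0.00478777, -0.0139505 , -0.02155672]), 'grasp_force': 0.0, 'width': 0.9985990420208091}
top 1 [[467.2277429960726, 0.0, 314.75154657681054], [0.0, 467.2277429960726, 245.02706972909726], [0.0, 0.0, 1.0]] [[0.0267, -0.9996, -0.0115], [-0.9958, -0.0255, -0.0882], [0.0879, 0.0138, -0.996]] [0.01002288 0.51608399 1.44090564]
generator [(0.89, [290.7, 180.3, 391.8, 284.4]), (0.35, [145.1, 238.9, 206.9, 255.8])]
flywheel [(0.78, [303.8, 189.2, 379.9, 268.8])]
crank [(0.54, [336.8, 225.5, 356.1, 260.2])]
knob_mid [(0.65, [341.2, 249.6, 356.8, 263.4])]
window [(0.66, [307.6, 192.9, 382.1, 269.3])]
pointer [(0.67, [286.8, 180.5, 392.6, 283.0])]
side 2 [[606.6699587711574, 0.0, 310.0401810773688], [0.0, 606.6699587711574, 232.6101649468497], [0.0, 0.0, 1.0]] [[-0.9737, -0.2279, -0.0023], [-0.176, 0.7582, -0.6278], [0.1448, -0.6109, -0.7784]] [0.50194833 0.15940687 1.73321912]
generator [(0.7, [252.2, 183.9, 352.5, 277.3])]
flywheel [(0.82, [264.2, 186.3, 339.9, 245.6])]
crank [(0.85, [294.4, 191.2, 334.3, 213.9])]
knob_mid [(0.49, [324.5, 196.1, 337.0, 212.0])]
window [(0.89, [265.9, 185.7, 338.9, 244.4]), (0.71, [250.4, 187.2, 350.7, 278.7])]
pointer [(0.76, [248.2, 184.0, 352.0, 277.6])]
0.7
```

```bash
python3 - <<'E'
import cv2,numpy as np
a=cv2.imread('pics/top0.png')[170:300,270:410];b=cv2.imread('pics/side0.png')[165:295,230:370]
f=lambda x:cv2.resize(x,None,fx=4.2,fy=4.2,interpolation=cv2.INTER_CUBIC)
cv2.imwrite('pics/crops.png',cv2.resize(np.hstack([f(a),f(b)]),(800,371)))
E
```

```text
(no output)
```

View pics/crops.png

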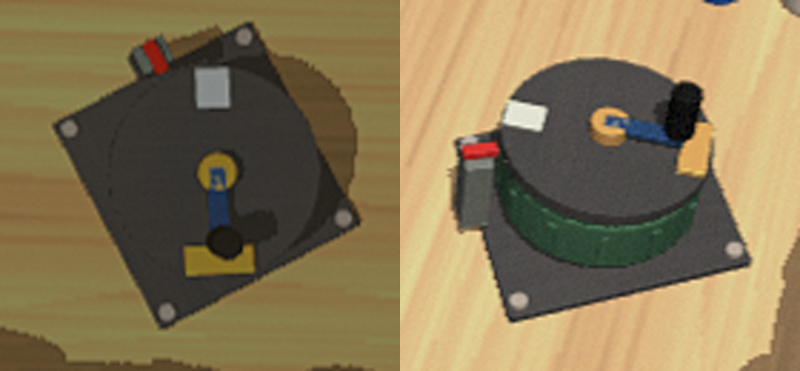

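View pics/top0.png

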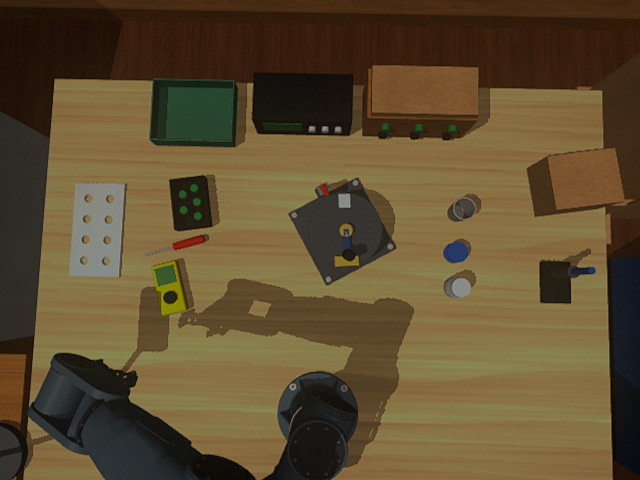

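```bash
python3 - <<'E'
import cv2,numpy as np
R={'top':(270,170,410,300),'side':(230,165,370,295)}
for n,(x0,y0,x1,y1) in R.items():
    im=cv2.imread(f'pics/{n}0.png')[y0:y1,x0:x1];h=cv2.cvtColor(im,cv2.COLOR_BGR2HSV).astype(int);b=im.astype(int)
    H,S,V=h[...,0],h[...,1],h[...,2]
    print(n,'white px', im[(88*140//400),(212*140//400)] if n=='top' else im[116*140//400,(525-400)*140//400], 'screw', im[217*140//400,343*140//400])
    ms={'white':(S<50)&(V>(140 if n=='top' else 170)),'grey':(S<70)&(V>100),'red':((H<6)|(H>174))&(S>150)&(V>80),'yellow':(H>12)&(H<30)&(S>110)&(V>90),'blue':(H>100)&(H<125)&(S>120)&(V>60),'black':(V<28)}
    for k,m in ms.items():
        N,l,st,c=cv2.connectedComponentsWithStats(m.astype(np.uint8),connectivity=8)
        print(' ',k,[(int(st[i,4]),st[i,:4].tolist(),np.round(c[i]+[x0,y0],2).tolist()) for i in range(1,N) if st[i,4]>=4][:9])
E
```

```text
top white px [136 138 133] screw [106 116 126]
  white [(49, [69, 25, 11, 12], [344.78, 200.82])]
  grey [(23, [83, 10, 5, 6], [354.96, 182.22]), (156, [68, 24, 12, 14], [343.92, 200.44]), (23, [22, 42, 5, 6], [293.91, 214.78]), (22, [118, 74, 5, 5], [389.91, 245.91]), (22, [56, 107, 5, 5], [327.91, 278.91])]
  red [(58, [50, 14, 9, 12], [324.07, 189.67])]
  yellow [(10776, [0, 0, 140, 130], [339.06, 238.28]), (39, [111, 49, 13, 5], [387.1, 220.9]), (96, [69, 53, 14, 13], [345.54, 228.79]), (203, [64, 86, 25, 11], [345.45, 261.38])]
  blue [(10, [74, 59, 5, 5], [346.3, 230.3]), (81, [73, 66, 7, 14], [345.86, 242.64])]
  black [(22, [73, 79, 7, 12], [345.5, 253.86]), (4, [83, 85, 2, 4], [353.75, 256.5])]
side white px [213 228 226] screw [140 200 224]
  white [(117, [36, 35, 15, 11], [273.15, 205.0]), (7, [22, 48, 4, 2], [253.71, 213.57]), (15, [115, 85, 4, 4], [346.6, 251.6]), (18, [39, 103, 5, 4], [271.0, 269.67])]
  grey [(21, [135, 0, 5, 6], [367.48, 166.86]), (139, [35, 35, 17, 11], [273.08, 205.12]), (5, [77, 41, 3, 2], [308.2, 206.4]), (5, [74, 43, 3, 2], [305.2, 208.6]), (19, [21, 47, 7, 4], [253.68, 213.47]), (35, [23, 55, 10, 5], [257.37, 222.06]), (31, [114, 85, 7, 6], [346.77, 252.16]), (39, [38, 102, 7, 7], [271.0, 269.9])]
  red [(64, [22, 49, 13, 7], [257.77, 217.41])]
  yellow [(7, [103, 0, 4, 5], [334.0, 166.71]), (4, [0, 3, 2, 2], [230.5, 168.5]), (6, [42, 2, 3, 5], [272.5, 168.67]), (9, [109, 2, 5, 3], [341.33, 167.78]), (4, [14, 4, 2, 4], [244.75, 170.5]), (4, [57, 5, 2, 3], [287.5, 171.25]), (4, [11, 9, 4, 2], [242.5, 174.75]), (6, [99, 8, 4, 3], [330.5, 174.0]), (8, [20, 11, 5, 6], [251.75, 178.75])]
  blue [(9, [107, 0, 9, 1], [341.0, 165.0]), (7, [72, 41, 4, 3], [303.43, 206.86]), (88, [77, 42, 20, 9], [315.85, 210.69])]
  black [(164, [93, 30, 12, 19], [328.3, 204.59])]
```

```bash
cat > geo.py <<'E'
import numpy as np, json
from scipy.optimize import least_squares
Kt=np.array([[467.22774,0,314.75155],[0,467.22774,245.02707],[0,0,1]])
Ks=np.array([[606.66996,0,310.04018],[0,606.66996,232.61016],[0,0,1]])
AX=np.array([-0.1395,0,0.990]);AX/=np.linalg.norm(AX)
EX=np.array([AX[2],0,-AX[0]]);EY=np.array([0,1.,0])
def proj(p,X): x=p['K']@(p['R']@X+p['t']);return x[:2]/x[2]
def Rz(a): return np.array([[np.cos(a),-np.sin(a),0],[np.sin(a),np.cos(a),0],[0,0,1]])
def ring(c,r,h,a): return c+h*AX+r*(np.cos(a)*EX+np.sin(a)*EY)
E
cat > fit.py <<'E'
from geo import *
from workcell import robot
T=robot.get_image('top');S=robot.get_image('side')
np.savez('cams.npz',tK=T['K'],tR=T['R'],tt=T['t'],sK=S['K'],sR=S['R'],st=S['t'])
def model(v,full=False):
    gx,gy,yaw,cx,cz,th,tw,a,b,px,pz,rw,hb=v
    W=lambda p:Rz(yaw)@p+[gx,gy,0]
    c=np.array([cx,0,cz])
    sc=lambda i,j:W(np.array([i*a,j*b,0.013]))
    kn=W(ring(c,.07,.053,np.pi+th+tw))
    L=[(T,sc(1,-1),(354.96,182.22),1),(T,sc(1,1),(293.91,214.78),1),(T,sc(-1,-1),(389.91,245.91),1),(T,sc(-1,1),(327.91,279.2),1),
       (S,sc(-1,-1),(0,0),0),(S,sc(-1,1),(346.77,252.0),1),(S,sc(1,1),(271.0,269.8),1),(T,W(np.array([px,0,pz])),(324.07,189.67),1),(S,W(np.array([px,0,pz])),(257.77,217.2),1),
       (T,W(ring(c,rw,0,th)),(343.92,200.44),1),(S,W(ring(c,rw,0,th)),(273.1,205.1),1),
       (T,W(c+hb*AX),(345.5,229),1),(S,W(c+hb*AX),(302.8,209.1),.7),
       (T,kn,(349,256.5),.6),(S,kn,(328.3,204.5),1)]
    return L
def res(v):
    L=model(v); r=[w*(proj(p,X)-np.array(u)) for p,X,u,w in L]
    return np.concatenate(r+[[ (v[3]-0)/.02,(v[11]-.095)/.008,(v[6])/.2]])
import itertools
best=None
for swap in [0,1]:
    def rr(v):
        L=model(v)
        if swap: # side screws correspond otherwise
            L[5]=(S,model(v)[1][1],L[5][2],1);L[6]=(S,model(v)[0][1],L[6][2],1)
        return np.concatenate([w*(proj(p,X)-np.array(u)) for p,X,u,w in L]+[[v[3]/.02,(v[11]-.095)/.008,v[6]/.2]])
    s=least_squares(rr,[.54,-.06,.5,0,.11,-.4,0,.11,.105,.14,.1,.095,.02],loss='soft_l1')
    print(swap,s.cost)
    if best is None or s.cost<best.cost: best=s;rb=rr
v=best.x
print(dict(zip('gx gy yaw cx cz th tw a b px pz rw hb'.split(),np.round(v,4))))
print(np.round(rb(v),1).tolist())
sd=np.sqrt(np.diag(np.linalg.pinv(best.jac.T@best.jac)));print('sd',np.round(sd,4))
c=np.array([v[3],0,v[4]]);g=np.array([v[0],v[1],0])
print('hub',Rz(v[2])@(c+.058*AX)+g)
json.dump(v.tolist(),open('pose.json','w'))
print(robot.observe()['time_s'])
E
python3 fit.py
```

```text
0 4.30108039774227
1 163.32072212018704
{'gx': np.float64(0.5649), 'gy': np.float64(-0.0611), 'yaw': np.float64(0.5204), 'cx': np.float64(-0.0118), 'cz': np.float64(0.1156), 'th': np.float64(-0.446), 'tw': np.float64(-0.0234), 'a': np.float64(0.1155), 'b': np.float64(0.1093), 'px': np.float64(0.1197), 'pz': np.float64(0.1344), 'rw': np.float64(0.0866), 'hb': np.float64(0.0097)}
[-0.2, 0.4, 0.4, 0.1, 0.1, 0.2, 1.0, -0.0, 0.0, 0.0, -76.0, 19.6, -17.6, -53.3, 0.2, 0.1, -0.1, 0.0, 0.3, -0.2, -0.2, 0.4, 0.4, 0.8, -0.2, 0.1, -0.5, -1.2, 0.1, -0.4, -0.6, -1.0, -0.1]
sd [0.0014 0.0015 0.0098 0.0026 0.0048 0.0403 0.0917 0.0014 0.0017 0.0025
 0.0047 0.0028 0.0079]
hub [ 0.54769552 -0.07095892  0.17307863]
0.8
```

```bash
sed -i "s#\[\[v\[3\]/.02,(v\[11\]-.095)/.008,v\[6\]/.2\]\]#[[(v[3]+.1409*(v[4]-.006))/.0015,(v[11]-.092)/.004,v[6]/.1]]#" fit.py
cat > mv.py <<'E'
from geo import *
from scipy.spatial.transform import Rotation as Ro
v=json.load(open('pose.json'))
def W(p,v=v): return Rz(v[2])@p+np.array([v[0],v[1],0])
C0=np.array([v[3],0,v[4]])
def knob(phi,h=.058): return W(ring(C0,.07,h,np.pi+phi))   # knob_mid at crank angle phi (=flywheel+twist)
def norm(target,pos,rot): return Ro.from_rotvec(rot).as_matrix().T@(np.asarray(target)-pos)/.6
E
python3 fit.py; python3 - <<'E'
from mv import *
from workcell import robot
s=robot.observe();k=knob(v[5]+v[6]);print('knob',k,'window',W(ring(C0,.105,0,v[5])))
t=[k[0],k[1],k[2]+.10];print('over',t,norm(t,s['ee_pos'],s['tcp_rot']))
x=Ro.from_rotvec(s['tcp_rot']).as_matrix()[:,0];print('turn',(np.arctan2(x[1],x[0])-v[2])/1.5)
E
```

```text
0 4.854066465730634
1 164.78463390235788
{'gx': np.float64(0.5655), 'gy': np.float64(-0.0608), 'yaw': np.float64(0.5213), 'cx': np.float64(-0.0145), 'cz': np.float64(0.1145), 'th': np.float64(-0.442), 'tw': np.float64(-0.0297), 'a': np.float64(0.1155), 'b': np.float64(0.1095), 'px': np.float64(0.119), 'pz': np.float64(0.1345), 'rw': np.float64(0.0889), 'hb': np.float64(0.0092)}
[-0.3, 0.2, 0.2, -0.0, 0.1, -0.0, 0.9, -0.2, 0.0, 0.0, -76.2, 19.7, -17.8, -53.2, 0.2, 0.1, -0.1, 0.0, 0.5, -0.3, -0.3, 0.4, 0.7, 1.4, 0.2, 0.2, -0.3, -0.8, 0.7, -0.3, 0.5, -0.8, -0.3]
sd [0.0012 0.0014 0.0097 0.0016 0.0044 0.0368 0.0724 0.0014 0.0017 0.0025
 0.0047 0.0025 0.0076]
hub [ 0.54597622 -0.07200154  0.17195515]
0.9
knob [ 0.47659133 -0.07516941  0.16325449] window [ 0.65685893 -0.06011492  0.1277654 ]
over [np.float64(0.4765913317988849), np.float64(-0.07516940709482184), np.float64(0.2632544884773754)] [-0.79637289 -0.80497985 -0.05327582]
turn 1.5496958324554546
```

Request:
{"api": "play_rows", "payload": {"increments": [[[-0.035,-0.035,0,0.06],[-0.1,-0.1,0,0.18],[-0.17,-0.17,-0.01,0.3],[-0.24,-0.24,-0.01,0.42],[-0.31,-0.31,-0.02,0.54],[-0.38,-0.38,-0.02,0.66],[-0.45,-0.45,-0.03,0.78],[-0.52,-0.52,-0.03,0.9]]], "claw": 60}}

```text
time_s: 1.9
ee_pos: [0.3686, 0.135, 0.25]
tcp_rot: [2.309, 2.129, 0.002]
wrist_force: [1.1, 1.0, -0.4]
width: 0.699
grasp_force: 0.0
```

```bash
python3 - <<'E'
from mv import *
from workcell import robot
s=robot.observe();k=knob(v[5]+v[6]);print(s['time_s'],s['ee_pos'],s['qpos'])
t=[k[0],k[1],k[2]+.10];print(norm(t,s['ee_pos'],s['tcp_rot']))
x=Ro.from_rotvec(s['tcp_rot']).as_matrix()[:,0];print('turn',(np.arctan2(x[1],x[0])-v[2])/1.5)
E
```

```text
1.9 [0.36864661 0.13496771 0.24995802] [2.32209855e-01 3.11784122e-02 1.99982022e+00 3.82348590e-05
 1.10891423e+00 3.13051698e-01]
[-0.33454078  0.20764336 -0.02201512]
turn 0.6457650967729357
```

Request:
{"api": "play_rows", "payload": {"increments": [[[-0.067,0.042,0,0.12],[-0.15,0.09,-0.01,0.24],[-0.23,0.14,-0.01,0.36],[-0.3,0.185,-0.02,0.48],[-0.335,0.208,-0.02,0.6],[-0.335,0.208,-0.02,0.647]]]}}

```text
time_s: 2.65
ee_pos: [0.4778, -0.0746, 0.2611]
tcp_rot: [3.036, 0.807, -0.0]
wrist_force: [0.0, 0.2, 0.4]
width: 0.707
grasp_force: 0.0
```

```bash
python3 - <<'E'
from mv import *
from workcell import robot
import cv2
s=robot.observe();k=knob(v[5]+v[6]);print(s['time_s'],s['ee_pos'],s['tcp_rot'],s['qpos'])
out=[]
for n in ['wrist','side']:
    p=robot.get_image(n);np.savez(f'{n}1.npz',**{a:p[a] for a in 'KRt'});cv2.imwrite(f'pics/{n}1.png',p['frame'])
    print(n,'knob top pred',proj(p,W(ring(C0,.07,.082,np.pi+v[5]+v[6]))),'bot',proj(p,W(ring(C0,.07,.024,np.pi+v[5]+v[6]))),'hub',proj(p,W(C0+.01*AX)),'win',proj(p,W(ring(C0,.0889,0,v[5]))))
    for th in ['knob_mid','crank']: print(th,[(round(d['score'],2),np.round(d['extent'],1).tolist()) for d in robot.recognise(p,th)[:2]])
    out.append(p['frame'])
cv2.imwrite('pics/w1.png',cv2.resize(np.hstack([out[0],out[1]]),(800,300)))
cv2.imwrite('pics/wrist1.png',out[0])
E
```

```text
2.65 [ 0.47775165 -0.07463901  0.26113092] [ 3.03618687e+00  8.06512485e-01 -8.18699489e-05] [-2.51221815e-01  1.96862751e-01  1.78061164e+00 -1.35271505e-04
  1.16410839e+00  8.00353166e-01]
wrist knob top pred [323.05705393 256.82552219] bot [323.06827327 222.83185728] hub [362.21197199 145.51033194] win [418.86856982  30.1056649 ]
knob_mid [(0.84, [300.9, 203.5, 345.1, 274.8]), (0.59, [524.2, 281.2, 598.9, 341.7])]
crank [(0.6, [303.9, 117.4, 385.8, 271.7])]
side knob top pred [330.6302922 197.1257584] bot [327.47348444 211.16238716] hub [303.15500045 209.1919071 ] win [272.78203697 205.53116869]
knob_mid [(0.75, [323.1, 196.9, 338.1, 213.8])]
crank [(0.73, [294.3, 194.2, 339.1, 216.5]), (0.53, [267.1, 363.9, 278.8, 440.3])]
```

View pics/w1.png

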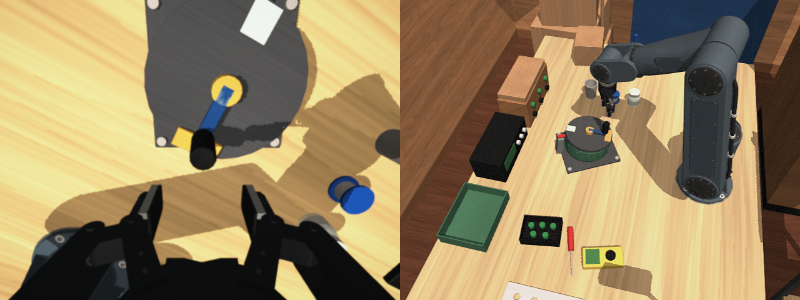

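Request:
{"api": "play_rows", "payload": {"increments": [[[-0.002,0,0.04,0],[-0.002,0,0.1,0],[-0.002,0,0.15,0],[-0.002,0,0.18,0],[-0.002,0,0.193,0],[-0.002,0,0.193,0]]], "claw": 56}}

```text
time_s: 3.7
ee_pos: [0.4762, -0.0735, 0.1456]
tcp_rot: [-3.034, -0.817, 0.0]
wrist_force: [-0.6, 0.4, -0.3]
width: 0.653
grasp_force: 0.0
```

Request:
{"api": "play_rows", "payload": {"increments": [[[0,0,0,0],[0,0,0,0],[0,0,0,0],[0,0,0,0]]], "claw": 20, "grip_force": 25}}

```text
time_s: 4.2
ee_pos: [0.4765, -0.0738, 0.1461]
tcp_rot: [3.033, 0.815, 0.002]
wrist_force: [-0.5, -1.4, 6.4]
width: 0.367
grasp_force: 26.1
```

```bash
python3 - <<'E'
from mv import *
from workcell import robot
import cv2
s=robot.observe();print({k:np.round(s[k],4) for k in ['time_s','ee_pos','tcp_rot','qpos','wrist_force','ft_torque','width','grasp_force']})
p=robot.get_image('side');w=robot.get_image('wrist')
cv2.imwrite('pics/s2.png',np.hstack([cv2.resize(p['frame'][165:295,230:390],(480,390),interpolation=cv2.INTER_CUBIC),cv2.resize(w['frame'],(320,240)).__class__(0) if 0 else np.vstack([cv2.resize(w['frame'],(320,240)),np.zeros((150,320,3),np.uint8)])]))
E
```

```text
{'time_s': np.float64(4.2), 'ee_pos': array([ 0.4765, -0.0738,  0.1461]), 'tcp_rot': array([3.0332e+00, 8.1550e-01, 1.6000e-03]), 'qpos': array([-2.5030e-01,  3.4390e-01,  1.9053e+00, -2.0000e-04,  8.9110e-01,
        7.9530e-01]), 'wrist_force': array([-0.4972, -1.4406,  6.4468]), 'ft_torque': array([-0.0653,  0.1703,  0.0265]), 'width': np.float64(0.3675), 'grasp_force': np.float64(26.1133)}
```

View pics/s2.png

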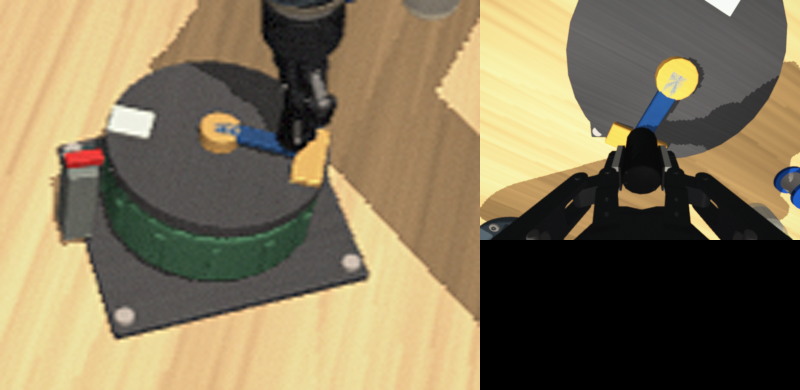

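```bash
cat > ctl.py <<'E'
import sys,os,cv2
from mv import *
HUB=W(C0+.058*AX);PH0=-.489;Z0=.1450;AL=.5253;DT=1/80;K=.09
TX=np.array([np.cos(AL),np.sin(AL),0]);TY=np.array([np.sin(AL),-np.cos(AL),0]);RT=np.array([TX,TY,[0,0,-1.]])
def P(phi):
    e=lambda a:.07*(Rz(v[2])@(np.cos(np.pi+a)*EX+np.sin(np.pi+a)*EY))
    p=HUB+e(phi);p[2]=Z0+e(phi)[2]-e(PH0)[2];return p
def phi_of(pos,near):
    d=Rz(v[2]).T@(np.array([pos[0],pos[1],HUB[2]])-HUB);d[2]=-d[0]*AX[0]/AX[2]
    a=np.arctan2(d@EY,d@EX)-np.pi;return near+(a-near+np.pi)%(2*np.pi)-np.pi, np.linalg.norm(d)
def measure(p,near):
    """flywheel angle from window (white) and weight (brass) pixels on the disc plane"""
    u,w=np.meshgrid(np.arange(640),np.arange(480));C=-p['R'].T@p['t']
    d=np.stack([u,w,np.ones_like(u)],-1).reshape(-1,3)@np.linalg.inv(p['K']).T@p['R']
    n=Rz(v[2])@AX;c=W(C0);s=((c-C)@n)/(d@n);X=(C+d*s[:,None]-c)@Rz(v[2])
    x,y=X@EX,X@EY;r=np.hypot(x,y);a=np.arctan2(y,x)
    h=cv2.cvtColor(p['frame'],cv2.COLOR_BGR2HSV).reshape(-1,3).astype(int);H,S,V=h.T
    out=[]
    for m,off in (((S<60)&(V>110)&(r>.07)&(r<.106),0),((H>10)&(H<30)&(S>110)&(V>90)&(r>.07)&(r<.1),np.pi)):
        k=int(m.sum())
        z=np.exp(1j*(a[m]-off)).mean() if k else 0
        g=np.angle(z) if k else 0
        out.append((round(float(near+(g-near+np.pi)%(2*np.pi)-np.pi),3),k,round(float(abs(z)),3)))
    return out
def sim(par,th,w,ph,targets,hold=.05,rec=None):
    """ph: crank angle now, targets: row-end angles; first a hold"""
    J,Tc,b,dd,off=par;TH=[];OM=[]
    t=[ph]*int(round(hold/DT));q=ph
    for T_ in targets: t+=list(q+(T_-q)*np.arange(1,11)/10);q=T_
    q=ph
    for f in t:
        fd=(f-q)/DT;q=f
        tau=K*(f+off-th)+dd*(fd-w)-.018*np.sin(th)-b*w
        w+=DT*tau/J;fr=DT*Tc/J
        w=0. if abs(w)<=fr else w-np.sign(w)*fr
        th+=DT*w;TH.append(th);OM.append(w)
    return th,w,np.array(TH),np.array(OM)
PR0=np.array([.028,.05,.005,.001,0.]);PSD=np.array([.005,.012,.003,.001,.06])
LOG='log.json'
def load(): return json.load(open(LOG)) if os.path.exists(LOG) else dict(segs=[],obs=[],th0=None)
def replay(par,L):
    th,w,ph=par[5],0.,PH0;o=[]
    for s in L['segs']:
        th,w,_,_=sim(par[:5],th,w,ph,s['phi'],s['hold']);ph=s['phi'][-1];o.append((th,w))
    return o
def fit(L):
    def r(q):
        o=replay(q,L);e=[(q[:5]-PR0)/PSD,[(q[5]-L['th0'])/.03]]
        e.append([(o[i][0]-m)/.03 for i,m in L['obs']])
        return np.concatenate([np.atleast_1d(x) for x in e])
    x0=np.r_[PR0,L['th0']];
    if 'par' in L: x0=np.array(L['par'])
    s=least_squares(r,x0,bounds=([.015,.01,0,0,-.4,-9],[.045,.1,.03,.01,.4,9]),x_scale=np.r_[PSD,.03],diff_step=1e-4,loss='soft_l1')
    return s.x,s
def plan(par,th,w,ph,cost,n,lo=-.1,hi=.55,hold=.05,last=None,smooth=3.,lead=None):
    """choose n row targets minimising cost(TH,OM)->residuals, plus smoothness"""
    last=.3*0 if last is None else last
    def r(dq):
        t=ph+np.cumsum(dq);_,_,TH,OM=sim(par,th,w,ph,t,hold)
        return np.concatenate([cost(TH,OM,t),smooth*np.diff(np.r_[last,dq])])
    return least_squares(r,np.full(n,np.clip(last,lo+.02,hi-.02)),bounds=(lo,hi),diff_step=1e-3).x
def emit(ph,targets,L,hold):
    rows=[np.round(RT@(P(t)-P(ph))/.6,3) for t in targets]
    L['segs'].append(dict(phi=[float(t) for t in targets],hold=hold));json.dump(L,open(LOG,'w'))
    print('['+', '.join('[%g, %g, %g, 0]'%tuple(r+0.) for r in rows)+']')
E
cat > step.py <<'E'
# usage: step.py look|blind  mode args
from ctl import *
from workcell import robot
L=load();s=robot.observe();hold=0.
near=L['th0'] if L['th0'] is not None else v[5]
if L['segs']: par=np.array(L.get('par',np.r_[PR0,L['th0']]));near=replay(par,L)[-1][0]
if sys.argv[1]=='look':
    p=robot.get_image('side');hold=.05;m=measure(p,near);print('meas win,brass',m,'pred',round(near,3))
    cv2.imwrite('pics/last.png',p['frame'])
    if L['th0'] is None: L['th0']=m[0][0];L['boff']=m[1][0]-m[0][0]
    ok=[x for x,c,z in ((m[0][0],m[0][1]>60 and m[0][2]>.95,0),) if c]
    if not ok and m[1][1]>60: ok=[m[1][0]];print('USING BRASS')
    if L['segs'] and ok: L['obs'].append((len(L['segs'])-1,ok[0]))
th,w,ph=L['th0'],0.,PH0;par=np.r_[PR0,L['th0']];last=0.
if L['segs']:
    if L['obs']: par,_=fit(L);L['par']=par.tolist()
    o=replay(par,L);th,w=o[-1];f=L['segs'][-1]['phi'];ph=f[-1];last=f[-1]-f[-2]
    print('par',np.round(par,4),'resid',[round(m-o[i][0],3) for i,m in L['obs']][-6:])
pm,r=phi_of(s['ee_pos'],ph)
print('t %.3f th %.3f w %.3f ph %.3f meas ph %.3f r %.4f twist %.2f F %s g %.1f wd %.3f'%(s['time_s'],th,w,ph,pm,r,ph-th,np.round(s['wrist_force'],1),s['grasp_force'],s['width']))
mode=sys.argv[2];A=[float(x) for x in sys.argv[3:]]
q=par[:5];n=14;cut=8
if mode=='speed':   # speed target, accel
    W1,acc=A[:2];i=np.arange(1,int(round(hold/DT))+n*10+1)*DT
    ref=w+np.clip(W1-w,-acc*i,acc*i)
    cost=lambda TH,OM,t:np.r_[(OM-ref)[::4],5*np.maximum(-OM,0)[::4]]
    d=plan(q,th,w,ph,cost,n,hold=hold,last=last)
elif mode=='stop':  # stop at angle A0 within A1 rows
    tgt=A[0];n=int(A[1]);ws=float(w)
    cost=lambda TH,OM,t:np.r_[15*(TH[-1]-tgt),8*OM[-10::3],5*(t[-1]-TH[-1]),.3*np.diff(OM[::10])/.125]
    d=plan(q,th,w,ph,cost,n,hold=hold,last=last,smooth=1.5)
elif mode=='go':    # crank to angle A0 in A1 rows, smooth
    cut=n=int(A[1]);u=np.arange(n+1)/n;d=np.diff((A[0]-ph)*(3*u**2-2*u**3))
elif mode=='none': sys.exit()
t=ph+np.cumsum(d);_,_,TH,OM=sim(q,th,w,ph,t,hold)
print('pred w',np.round(OM[9::10],2).tolist(),'end th %.3f'%TH[-1],'min w %.3f max %.3f'%(OM.min(),OM.max()));print('dphi',np.round(d,2).tolist())
emit(ph,t[:cut],L,hold)
E
python3 step.py look speed 2.5 0.6
```

```text
meas win,brass [(-0.469, 117, 0.976), (-0.508, 118, 0.982)] pred -0.442
t 4.300 th -0.469 w 0.000 ph -0.489 meas ph -0.491 r 0.0700 twist -0.02 F [-1.3  0.   7.1] g 26.1 wd 0.369
pred w [0.0, 0.0, 0.0, 0.0, 0.0, 0.0, 0.0, 0.0, 0.0, 0.0, 0.0, 0.0, 0.0, 0.0] end th -0.469 min w 0.000 max 0.000
dphi [0.0, 0.0, 0.0, 0.0, 0.0, 0.0, 0.0, 0.0, 0.0, 0.0, 0.0, 0.0, 0.0, 0.0]
[[0, 0, 0, 0], [0, 0, 0, 0], [0, 0, 0, 0], [0, 0, 0, 0], [0, 0, 0, 0], [0, 0, 0, 0], [0, 0, 0, 0], [0, 0, 0, 0]]
```

```bash
rm log.json; sed -i 's/np.full(n,np.clip(last,lo+.02,hi-.02))/np.full(n,np.clip(last if w>.05 else .13,lo+.02,hi-.02))/' ctl.py; python3 step.py look speed 2.5 0.6
```

```text
meas win,brass [(-0.469, 117, 0.976), (-0.511, 119, 0.981)] pred -0.442
t 4.350 th -0.469 w 0.000 ph -0.489 meas ph -0.490 r 0.0700 twist -0.02 F [-1.3 -0.4  6.3] g 26.1 wd 0.373
pred w [0.0, 0.0, 0.0, 0.07, 0.2, 0.35, 0.49, 0.61, 0.71, 0.79, 0.86, 0.92, 0.97, 1.01] end th 0.399 min w 0.000 max 1.019
dphi [0.15, 0.23, 0.24, 0.18, 0.11, 0.05, 0.03, 0.04, 0.06, 0.08, 0.11, 0.12, 0.12, 0.13]
[[-0.007, 0.016, 0.001, 0], [-0.013, 0.042, 0.002, 0], [-0.013, 0.07, 0.002, 0], [-0.008, 0.09, 0.001, 0], [-0.004, 0.102, 0.001, 0], [-0.002, 0.107, 0, 0], [0, 0.11, 0, 0], [0.002, 0.114, 0, 0]]
```

Request:
{"api": "play_rows", "payload": {"increments": [[[-0.007,0.016,0.001,0],[-0.013,0.042,0.002,0],[-0.013,0.07,0.002,0],[-0.008,0.09,0.001,0],[-0.004,0.102,0.001,0],[-0.002,0.107,0,0],[0,0.11,0,0],[0.002,0.114,0,0]]]}}

```text
time_s: 5.4
ee_pos: [0.5118, -0.1326, 0.1463]
tcp_rot: [3.033, 0.815, 0.001]
wrist_force: [-2.5, -1.4, 9.4]
width: 0.367
grasp_force: 26.4
```

```bash
python3 step.py look speed 2.5 0.6
```

```text
meas win,brass [(-0.262, 123, 0.991), (-0.211, 144, 0.972)] pred -0.256
par [ 0.0281  0.0505  0.005   0.001  -0.0012 -0.4691] resid [np.float64(-0.0)]
t 5.400 th -0.262 w 0.644 ph 0.533 meas ph 0.532 r 0.0701 twist 0.79 F [-2.5 -1.4  9.4] g 26.4 wd 0.367
pred w [0.73, 0.8, 0.87, 0.94, 1.01, 1.09, 1.16, 1.24, 1.32, 1.4, 1.47, 1.55, 1.62, 1.69] end th 1.876 min w 0.654 max 1.714
dphi [0.08, 0.11, 0.13, 0.15, 0.16, 0.17, 0.18, 0.18, 0.19, 0.19, 0.2, 0.2, 0.2, 0.2]
[[0.005, 0.008, -0.001, 0], [0.012, 0.018, -0.002, 0], [0.023, 0.029, -0.003, 0], [0.037, 0.039, -0.005, 0], [0.053, 0.048, -0.008, 0], [0.072, 0.054, -0.01, 0], [0.092, 0.058, -0.013, 0], [0.113, 0.057, -0.016, 0]]
```

Request:
{"api": "play_rows", "payload": {"increments": [[[0.005,0.008,-0.001,0],[0.012,0.018,-0.002,0],[0.023,0.029,-0.003,0],[0.037,0.039,-0.005,0],[0.053,0.048,-0.008,0],[0.072,0.054,-0.01,0],[0.092,0.058,-0.013,0],[0.113,0.057,-0.016,0]]]}}

```text
time_s: 6.45
ee_pos: [0.5881, -0.1282, 0.1561]
tcp_rot: [3.033, 0.815, 0.002]
wrist_force: [-1.7, -1.5, 7.3]
width: 0.367
grasp_force: 26.5
```

```bash
python3 - <<'E'
s=open('ctl.py').read()
s=s.replace("    rows=[np.round(RT@(P(t)-P(ph))/.6,3) for t in targets]\n","    cmd=np.array(L['cmd']) if 'cmd' in L else P(PH0)\n    rows=[np.round(RT@(P(t)-cmd)/.6,3) for t in targets]\n    L['cmd']=(cmd+.6*RT.T@rows[-1]).tolist()\n")
open('ctl.py','w').write(s)
from ctl import *
L=load();L['cmd']=(P(PH0)+.6*RT.T@np.array([.115,.171,-.016])).tolist();json.dump(L,open(LOG,'w'));print(L['cmd'],P(L['segs'][-1]['phi'][-1]))
E
python3 step.py look speed 2.5 0.6
```

```text
[0.5876849880131196, -0.1281256166330561, 0.1546] [ 0.5878225  -0.12810417  0.15479893]
meas win,brass [(0.719, 131, 0.966), (0.77, 117, 0.975)] pred 0.749
par [ 0.028   0.0515  0.0054  0.001  -0.0033 -0.4648] resid [np.float64(0.007), np.float64(-0.003)]
t 6.450 th 0.722 w 1.274 ph 1.692 meas ph 1.694 r 0.0702 twist 0.97 F [-1.7 -1.5  7.3] g 26.5 wd 0.367
pred w [1.33, 1.4, 1.47, 1.55, 1.64, 1.72, 1.8, 1.88, 1.95, 2.03, 2.1, 2.18, 2.25, 2.32] end th 3.980 min w 1.281 max 2.338
dphi [0.21, 0.22, 0.22, 0.21, 0.21, 0.2, 0.2, 0.2, 0.21, 0.21, 0.21, 0.22, 0.22, 0.22]
[[0.024, -0.005, -0.004, 0], [0.047, -0.016, -0.007, 0], [0.067, -0.032, -0.01, 0], [0.083, -0.051, -0.012, 0], [0.094, -0.073, -0.014, 0], [0.101, -0.095, -0.014, 0], [0.102, -0.119, -0.015, 0], [0.099, -0.143, -0.014, 0]]
```

Request:
{"api": "play_rows", "payload": {"increments": [[[0.024,-0.005,-0.004,0],[0.047,-0.016,-0.007,0],[0.067,-0.032,-0.01,0],[0.083,-0.051,-0.012,0],[0.094,-0.073,-0.014,0],[0.101,-0.095,-0.014,0],[0.102,-0.119,-0.015,0],[0.099,-0.143,-0.014,0]]]}}

```text
time_s: 7.5
ee_pos: [0.5959, -0.0233, 0.1642]
tcp_rot: [3.033, 0.816, 0.002]
wrist_force: [-3.5, -4.2, 7.8]
width: 0.368
grasp_force: 26.4
```

```bash
python3 step.py look speed 2.5 0.6
```

```text
meas win,brass [(2.523, 142, 0.735), (2.521, 87, 0.986)] pred 2.38
USING BRASS
par [ 2.970e-02  5.240e-02  2.000e-04  1.000e-03 -5.300e-03 -4.433e-01] resid [np.float64(0.012), np.float64(-0.011), np.float64(0.017)]
t 7.500 th 2.504 w 2.004 ph 3.378 meas ph 3.391 r 0.0704 twist 0.87 F [-3.5 -4.2  7.8] g 26.4 wd 0.368
pred w [2.05, 2.1, 2.18, 2.26, 2.34, 2.42, 2.47, 2.51, 2.53, 2.53, 2.52, 2.51, 2.49, 2.46] end th 6.774 min w 2.009 max 2.530
dphi [0.25, 0.26, 0.25, 0.23, 0.22, 0.22, 0.24, 0.26, 0.29, 0.32, 0.34, 0.35, 0.36, 0.36]
[[-0.01, -0.027, 0.001, 0], [-0.027, -0.052, 0.004, 0], [-0.049, -0.071, 0.007, 0], [-0.073, -0.083, 0.01, 0], [-0.098, -0.089, 0.014, 0], [-0.123, -0.089, 0.017, 0], [-0.15, -0.083, 0.021, 0], [-0.177, -0.069, 0.025, 0]]
```

```bash
python3 - <<'E'
s=open('ctl.py').read()
s=s.replace("        k=int(m.sum())\n","        N,l,st,_=cv2.connectedComponentsWithStats(m.reshape(480,640).astype(np.uint8),connectivity=8)\n        m=(l==1+np.argmax(st[1:,4])).ravel() if N>1 else m\n        k=int(m.sum())\n")
open('ctl.py','w').write(s)
from ctl import *
c=np.load('cams.npz');f=cv2.imread('pics/last.png')
print(measure(dict(K=c['sK'],R=c['sR'],t=c['st'],frame=f),2.4))
cv2.imwrite('pics/l3.png',cv2.resize(f[165:295,230:390],(640,520),interpolation=cv2.INTER_CUBIC))
E
```

```text
[(2.424, 122, 0.992), (2.521, 87, 0.986)]
```

View pics/l3.png

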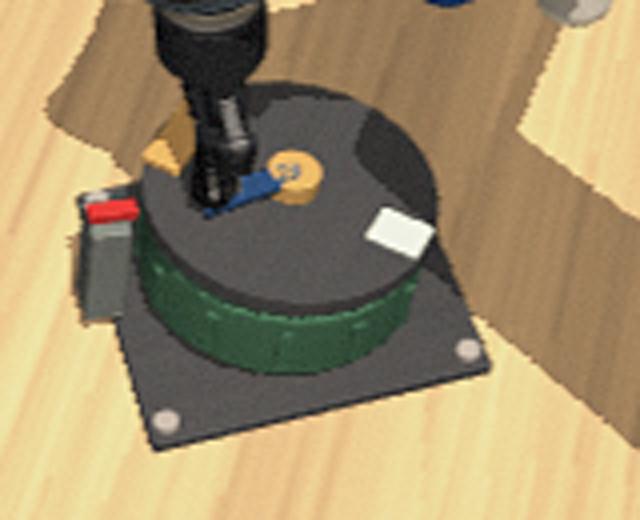

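```bash
sed -i "s/^near=/if sys.argv[1]=='held': hold=.05\nnear=/" step.py; python3 - <<'E'
from ctl import *
L=load();L['segs'].pop();L['obs'][-1]=(2,2.424);L['cmd']=(np.array(L['cmd'])-.6*RT.T@np.array([-.177,-.069,.025])).tolist();json.dump(L,open(LOG,'w'))
E
python3 step.py held speed 2.5 0.6
```

```text
par [ 0.0289  0.0514  0.0039  0.001  -0.0032 -0.4575] resid [np.float64(0.008), np.float64(-0.007), np.float64(0.008)]
t 7.550 th 2.416 w 1.931 ph 3.378 meas ph 3.413 r 0.0703 twist 0.96 F [-1.  -1.2 10.7] g 26.8 wd 0.366
pred w [1.98, 2.04, 2.11, 2.2, 2.29, 2.37, 2.43, 2.48, 2.51, 2.53, 2.53, 2.52, 2.49, 2.46] end th 6.626 min w 1.937 max 2.530
dphi [0.24, 0.25, 0.24, 0.23, 0.22, 0.22, 0.23, 0.25, 0.28, 0.31, 0.33, 0.34, 0.34, 0.34]
[[-0.01, -0.026, 0.001, 0], [-0.026, -0.05, 0.004, 0], [-0.047, -0.069, 0.007, 0], [-0.071, -0.082, 0.01, 0], [-0.096, -0.088, 0.013, 0], [-0.122, -0.089, 0.017, 0], [-0.148, -0.084, 0.021, 0], [-0.175, -0.071, 0.024, 0]]
```

Request:
{"api": "play_rows", "payload": {"increments": [[[-0.01,-0.026,0.001,0],[-0.026,-0.05,0.004,0],[-0.047,-0.069,0.007,0],[-0.071,-0.082,0.01,0],[-0.096,-0.088,0.013,0],[-0.122,-0.089,0.017,0],[-0.148,-0.084,0.021,0],[-0.175,-0.071,0.024,0]]]}}

```text
time_s: 8.55
ee_pos: [0.4838, -0.0398, 0.1495]
tcp_rot: [3.033, 0.816, 0.004]
wrist_force: [9.4, -3.4, -1.2]
width: 0.372
grasp_force: 25.9
```

```bash
python3 step.py look speed 2.5 0.6
```

```text
meas win,brass [(4.679, 102, 0.993), (4.685, 202, 0.969)] pred 4.747
par [ 0.0293  0.0507  0.0054  0.0011 -0.0015 -0.465 ] resid [np.float64(0.007), np.float64(-0.004), np.float64(0.04), np.float64(-0.019)]
t 8.550 th 4.698 w 2.495 ph 5.287 meas ph 5.289 r 0.0702 twist 0.59 F [ 9.4 -3.4 -1.2] g 25.9 wd 0.372
pred w [2.49, 2.48, 2.48, 2.48, 2.49, 2.49, 2.5, 2.5, 2.5, 2.49, 2.49, 2.49, 2.5, 2.52] end th 9.187 min w 2.478 max 2.537
dphi [0.32, 0.35, 0.37, 0.38, 0.38, 0.37, 0.36, 0.35, 0.33, 0.32, 0.31, 0.3, 0.3, 0.3]
[[-0.027, 0.024, 0.004, 0], [-0.046, 0.06, 0.007, 0], [-0.053, 0.103, 0.008, 0], [-0.043, 0.146, 0.006, 0], [-0.018, 0.182, 0.003, 0], [0.017, 0.205, -0.002, 0], [0.057, 0.215, -0.008, 0], [0.097, 0.21, -0.013, 0]]
```

Request:
{"api": "play_rows", "payload": {"increments": [[[-0.027,0.024,0.004,0],[-0.046,0.06,0.007,0],[-0.053,0.103,0.008,0],[-0.043,0.146,0.006,0],[-0.018,0.182,0.003,0],[0.017,0.205,-0.002,0],[0.057,0.215,-0.008,0],[0.097,0.21,-0.013,0]]]}}

```text
time_s: 9.6
ee_pos: [0.5978, -0.1197, 0.1576]
tcp_rot: [3.034, 0.814, 0.001]
wrist_force: [-7.0, 2.5, 10.8]
width: 0.369
grasp_force: 27.1
```

```bash
python3 step.py look speed 2.5 0.6
```

```text
meas win,brass [(7.279, 128, 0.992), (7.313, 114, 0.975)] pred 7.312
par [ 0.0274  0.0518  0.0055  0.001  -0.0041 -0.4592] resid [np.float64(0.005), np.float64(0.003), np.float64(0.048), np.float64(-0.014), np.float64(-0.011)]
t 9.600 th 7.290 w 2.485 ph 8.156 meas ph 8.163 r 0.0705 twist 0.87 F [-7.   2.5 10.8] g 27.1 wd 0.369
pred w [2.44, 2.42, 2.42, 2.44, 2.46, 2.48, 2.5, 2.51, 2.51, 2.51, 2.52, 2.51, 2.5, 2.47] end th 11.749 min w 2.414 max 2.516
dphi [0.39, 0.37, 0.33, 0.29, 0.26, 0.24, 0.23, 0.24, 0.25, 0.27, 0.28, 0.29, 0.29, 0.29]
[[0.039, -0.021, -0.006, 0], [0.066, -0.054, -0.01, 0], [0.079, -0.091, -0.011, 0], [0.081, -0.125, -0.012, 0], [0.074, -0.154, -0.011, 0], [0.061, -0.178, -0.009, 0], [0.043, -0.199, -0.006, 0], [0.02, -0.215, -0.003, 0]]
```

Request:
{"api": "play_rows", "payload": {"increments": [[[0.039,-0.021,-0.006,0],[0.066,-0.054,-0.01,0],[0.079,-0.091,-0.011,0],[0.081,-0.125,-0.012,0],[0.074,-0.154,-0.011,0],[0.061,-0.178,-0.009,0],[0.043,-0.199,-0.006,0],[0.02,-0.215,-0.003,0]]]}}

```text
time_s: 10.65
ee_pos: [0.5425, -0.002, 0.1592]
tcp_rot: [3.032, 0.816, 0.002]
wrist_force: [0.2, -9.1, 5.4]
width: 0.364
grasp_force: 26.6
```

```bash
python3 step.py look speed 2.5 0.6
```

```text
meas win,brass [(9.974, 105, 0.992), (9.922, 194, 0.97)] pred 9.871
par [ 0.0334  0.0479  0.006   0.0012  0.0046 -0.4697] resid [np.float64(0.008), np.float64(-0.006), np.float64(0.039), np.float64(-0.009), np.float64(-0.051), np.float64(0.027)]
t 10.650 th 9.947 w 2.502 ph 10.512 meas ph 10.520 r 0.0703 twist 0.57 F [ 0.2 -9.1  5.4] g 26.6 wd 0.364
pred w [2.47, 2.45, 2.45, 2.46, 2.47, 2.49, 2.5, 2.51, 2.51, 2.51, 2.5, 2.49, 2.49, 2.51] end th 14.423 min w 2.446 max 2.518
dphi [0.3, 0.33, 0.34, 0.34, 0.34, 0.34, 0.35, 0.35, 0.36, 0.36, 0.36, 0.36, 0.36, 0.36]
[[-0.033, -0.011, 0.005, 0], [-0.07, -0.012, 0.01, 0], [-0.107, 0, 0.015, 0], [-0.138, 0.023, 0.02, 0], [-0.16, 0.056, 0.023, 0], [-0.169, 0.095, 0.024, 0], [-0.165, 0.135, 0.023, 0], [-0.148, 0.172, 0.021, 0]]
```

Request:
{"api": "play_rows", "payload": {"increments": [[[-0.033,-0.011,0.005,0],[-0.07,-0.012,0.01,0],[-0.107,0,0.015,0],[-0.138,0.023,0.02,0],[-0.16,0.056,0.023,0],[-0.169,0.095,0.024,0],[-0.165,0.135,0.023,0],[-0.148,0.172,0.021,0]]]}}

```text
time_s: 11.7
ee_pos: [0.5179, -0.1364, 0.1467]
tcp_rot: [-3.034, -0.814, -0.0]
wrist_force: [4.5, 11.9, 8.4]
width: 0.366
grasp_force: 27.0
```

```bash
python3 - <<'E'
s=open('ctl.py').read()
i=s.index("def fit(L)");j=s.index("def plan(")
s=s[:i]+'''def bias(q,th): return q[6]*np.sin(th)+q[7]*(np.cos(th)-1)
def fit(L):
    def r(q):
        o=replay(q,L)
        e=[(q[:5]-PR0)/PSD,[(q[5]+bias(q,q[5])-L['th0'])/.015],q[6:]/.025]
        e.append([(o[i][0]+bias(q,o[i][0])-m)/.015 for i,m in L['obs']])
        return np.concatenate([np.atleast_1d(x) for x in e])
    x0=np.r_[PR0,L['th0'],0,0]
    s=least_squares(r,x0,bounds=([.015,.01,0,0,-.4,-9,-.2,-.2],[.045,.1,.03,.01,.4,9,.2,.2]),x_scale=np.r_[PSD,.03,.03,.03],diff_step=1e-4,loss='soft_l1')
    return s.x,s
'''+s[j:]
open('ctl.py','w').write(s)
t=open('step.py').read()
t=t.replace("round(m-o[i][0],3)","round(float(m-o[i][0]-bias(par,o[i][0])),3)").replace("][-6:])","][-9:])")
open('step.py','w').write(t)
E
python3 step.py look speed 2.5 0.6
```

```text
meas win,brass [(12.514, 122, 0.992), (12.562, 136, 0.972)] pred 12.547
par [ 3.250e-02  4.820e-02  7.200e-03  1.000e-03  4.000e-03 -4.669e-01
 -2.000e-04 -3.130e-02] resid [0.006, -0.001, 0.012, -0.006, -0.031, 0.002, 0.009]
t 11.700 th 12.505 w 2.519 ph 13.199 meas ph 13.199 r 0.0707 twist 0.69 F [ 4.5 11.9  8.4] g 27.0 wd 0.366
pred w [2.48, 2.45, 2.44, 2.45, 2.46, 2.48, 2.49, 2.5, 2.5, 2.51, 2.51, 2.51, 2.5, 2.49] end th 16.977 min w 2.443 max 2.517
dphi [0.41, 0.42, 0.4, 0.36, 0.33, 0.3, 0.27, 0.26, 0.25, 0.25, 0.25, 0.25, 0.25, 0.25]
[[0.035, 0.032, -0.005, 0], [0.08, 0.047, -0.012, 0], [0.126, 0.043, -0.018, 0], [0.163, 0.025, -0.023, 0], [0.189, -0.003, -0.027, 0], [0.204, -0.034, -0.029, 0], [0.209, -0.065, -0.03, 0], [0.206, -0.095, -0.029, 0]]
```

Request:
{"api": "play_rows", "payload": {"increments": [[[0.035,0.032,-0.005,0],[0.08,0.047,-0.012,0],[0.126,0.043,-0.018,0],[0.163,0.025,-0.023,0],[0.189,-0.003,-0.027,0],[0.204,-0.034,-0.029,0],[0.209,-0.065,-0.03,0],[0.206,-0.095,-0.029,0]]]}}

```text
time_s: 12.75
ee_pos: [0.5961, -0.0238, 0.1642]
tcp_rot: [3.033, 0.816, 0.002]
wrist_force: [-2.1, -4.1, 9.1]
width: 0.368
grasp_force: 27.1
```

```bash
python3 step.py look speed 2.5 0.6
```

```text
meas win,brass [(15.114, 117, 0.992), (15.149, 112, 0.98)] pred 15.099
par [ 0.0336  0.0471  0.0076  0.0007  0.0064 -0.4742 -0.0137 -0.0212] resid [0.003, 0.0, 0.04, -0.0, -0.019, 0.001, 0.004, -0.009]
t 12.750 th 15.093 w 2.502 ph 15.940 meas ph 15.950 r 0.0702 twist 0.85 F [-2.1 -4.1  9.1] g 27.1 wd 0.368
pred w [2.48, 2.47, 2.46, 2.47, 2.48, 2.49, 2.5, 2.51, 2.51, 2.51, 2.51, 2.5, 2.49, 2.48] end th 19.576 min w 2.463 max 2.513
dphi [0.28, 0.28, 0.28, 0.27, 0.28, 0.28, 0.3, 0.32, 0.33, 0.35, 0.36, 0.36, 0.37, 0.37]
[[-0.011, -0.03, 0.001, 0], [-0.031, -0.056, 0.004, 0], [-0.056, -0.076, 0.008, 0], [-0.085, -0.087, 0.012, 0], [-0.117, -0.09, 0.016, 0], [-0.149, -0.084, 0.021, 0], [-0.18, -0.068, 0.025, 0], [-0.206, -0.042, 0.029, 0]]
```

Request:
{"api": "play_rows", "payload": {"increments": [[[-0.011,-0.03,0.001,0],[-0.031,-0.056,0.004,0],[-0.056,-0.076,0.008,0],[-0.085,-0.087,0.012,0],[-0.117,-0.09,0.016,0],[-0.149,-0.084,0.021,0],[-0.18,-0.068,0.025,0],[-0.206,-0.042,0.029,0]]]}}

```text
time_s: 13.8
ee_pos: [0.4764, -0.0649, 0.1466]
tcp_rot: [3.033, 0.816, 0.003]
wrist_force: [7.2, -0.0, 6.2]
width: 0.37
grasp_force: 27.2
```

```bash
python3 step.py look speed 2.5 0.6
```

```text
meas win,brass [(17.673, 112, 0.992), (17.693, 194, 0.97)] pred 17.699
par [ 0.0339  0.0469  0.0079  0.0006  0.0068 -0.4667 -0.0043 -0.0253] resid [0.004, 0.002, 0.031, 0.009, -0.02, 0.005, 0.01, -0.016, -0.037]
t 13.800 th 17.691 w 2.509 ph 18.224 meas ph 18.231 r 0.0704 twist 0.53 F [ 7.2 -0.   6.2] g 27.2 wd 0.370
pred w [2.48, 2.45, 2.45, 2.46, 2.47, 2.49, 2.5, 2.5, 2.5, 2.5, 2.49, 2.5, 2.5, 2.52] end th 22.166 min w 2.449 max 2.526
dphi [0.38, 0.41, 0.41, 0.39, 0.37, 0.35, 0.33, 0.32, 0.3, 0.29, 0.28, 0.28, 0.28, 0.28]
[[-0.018, 0.04, 0.002, 0], [-0.02, 0.087, 0.003, 0], [-0.003, 0.131, 0, 0], [0.028, 0.164, -0.004, 0], [0.067, 0.182, -0.01, 0], [0.108, 0.184, -0.015, 0], [0.144, 0.173, -0.021, 0], [0.174, 0.152, -0.025, 0]]
```

Request:
{"api": "play_rows", "payload": {"increments": [[[-0.018,0.04,0.002,0],[-0.02,0.087,0.003,0],[-0.003,0.131,0,0],[0.028,0.164,-0.004,0],[0.067,0.182,-0.01,0],[0.108,0.184,-0.015,0],[0.144,0.173,-0.021,0],[0.174,0.152,-0.025,0]]]}}

```text
time_s: 14.85
ee_pos: [0.6133, -0.0909, 0.1617]
tcp_rot: [3.033, 0.815, 0.002]
wrist_force: [-5.2, -0.6, 6.9]
width: 0.368
grasp_force: 27.2
```

```bash
cp log.json log_bak.json; python3 step.py look stop 25.05 34; cp log.json logA.json
```

```text
meas win,brass [(20.309, 132, 0.992), (20.242, 92, 0.983)] pred 20.29
par [ 0.0339  0.0469  0.0079  0.0006  0.0069 -0.4666 -0.004  -0.0252] resid [0.002, 0.031, 0.009, -0.02, 0.005, 0.01, -0.016, -0.037, 0.0]
t 14.850 th 20.291 w 2.502 ph 21.193 meas ph 21.201 r 0.0703 twist 0.90 F [-5.2 -0.6  6.9] g 27.2 wd 0.368
pred w [2.46, 2.39, 2.3, 2.19, 2.09, 1.98, 1.88, 1.78, 1.68, 1.59, 1.5, 1.41, 1.33, 1.25, 1.16, 1.09, 1.01, 0.94, 0.87, 0.8, 0.73, 0.67, 0.61, 0.55, 0.5, 0.44, 0.4, 0.35, 0.32, 0.27, 0.22, 0.15, 0.05, 0.0] end th 25.050 min w 0.000 max 2.500
dphi [0.23, 0.2, 0.2, 0.2, 0.2, 0.2, 0.19, 0.19, 0.18, 0.17, 0.17, 0.17, 0.16, 0.16, 0.15, 0.15, 0.14, 0.13, 0.12, 0.12, 0.11, 0.1, 0.09, 0.09, 0.08, 0.08, 0.07, 0.06, 0.04, 0.02, -0.03, -0.08, -0.1, -0.1]
[[0.017, -0.02, -0.002, 0], [0.027, -0.041, -0.004, 0], [0.034, -0.064, -0.004, 0], [0.035, -0.088, -0.005, 0], [0.032, -0.111, -0.004, 0], [0.024, -0.133, -0.003, 0], [0.013, -0.152, -0.001, 0], [-0.001, -0.169, 0.001, 0]]
```

Request:
{"api": "play_rows", "payload": {"increments": [[[0.017,-0.02,-0.002,0],[0.027,-0.041,-0.004,0],[0.034,-0.064,-0.004,0],[0.035,-0.088,-0.005,0],[0.032,-0.111,-0.004,0],[0.024,-0.133,-0.003,0],[0.013,-0.152,-0.001,0],[-0.001,-0.169,0.001,0]]]}}

```text
time_s: 15.9
ee_pos: [0.5609, -0.0037, 0.1612]
tcp_rot: [3.033, 0.816, 0.001]
wrist_force: [-2.2, -7.8, 8.4]
width: 0.366
grasp_force: 27.3
```

```bash
python3 step.py look stop 25.06 26
```

```text
meas win,brass [(22.542, 104, 0.992), (22.485, 191, 0.971)] pred 22.553
par [ 0.0297  0.0504  0.0063  0.0012 -0.0008 -0.4572  0.0092 -0.0161] resid [0.022, -0.003, -0.026, 0.061, 0.009, -0.032, -0.007, 0.006, -0.006]
t 15.900 th 22.523 w 1.665 ph 22.810 meas ph 22.820 r 0.0702 twist 0.29 F [-2.2 -7.8  8.4] g 27.3 wd 0.366
pred w [1.54, 1.44, 1.36, 1.29, 1.23, 1.16, 1.1, 1.04, 0.98, 0.92, 0.86, 0.8, 0.75, 0.69, 0.64, 0.59, 0.54, 0.5, 0.46, 0.42, 0.38, 0.34, 0.28, 0.19, 0.05, 0.0] end th 25.060 min w 0.000 max 1.653
dphi [0.22, 0.21, 0.18, 0.16, 0.15, 0.14, 0.14, 0.13, 0.13, 0.13, 0.12, 0.11, 0.11, 0.1, 0.1, 0.09, 0.09, 0.08, 0.08, 0.07, 0.05, 0.01, -0.04, -0.09, -0.1, -0.1]
[[-0.02, -0.015, 0.002, 0], [-0.042, -0.025, 0.005, 0], [-0.062, -0.03, 0.008, 0], [-0.081, -0.031, 0.011, 0], [-0.098, -0.03, 0.013, 0], [-0.114, -0.026, 0.016, 0], [-0.129, -0.02, 0.018, 0], [-0.143, -0.012, 0.02, 0]]
```

Request:
{"api": "play_rows", "payload": {"increments": [[[-0.02,-0.015,0.002,0],[-0.042,-0.025,0.005,0],[-0.062,-0.03,0.008,0],[-0.081,-0.031,0.011,0],[-0.098,-0.03,0.013,0],[-0.114,-0.026,0.016,0],[-0.129,-0.02,0.018,0],[-0.143,-0.012,0.02,0]]]}}

```text
time_s: 16.95
ee_pos: [0.4834, -0.0407, 0.1491]
tcp_rot: [3.033, 0.816, 0.002]
wrist_force: [0.6, -1.2, 9.8]
width: 0.373
grasp_force: 27.5
```

```bash
python3 step.py look stop 25.06 18
```

```text
meas win,brass [(23.846, 106, 0.992), (23.859, 197, 0.97)] pred 23.88
par [ 0.0285  0.0515  0.0059  0.0012 -0.0033 -0.458   0.0086 -0.0189] resid [-0.012, -0.023, 0.066, 0.009, -0.038, -0.0, 0.004, -0.001, -0.003]
t 16.950 th 23.844 w 1.017 ph 24.146 meas ph 24.152 r 0.0702 twist 0.30 F [ 0.6 -1.2  9.8] g 27.5 wd 0.373
pred w [0.95, 0.88, 0.83, 0.77, 0.72, 0.68, 0.63, 0.58, 0.54, 0.5, 0.46, 0.43, 0.4, 0.36, 0.3, 0.2, 0.05, 0.0] end th 25.060 min w 0.000 max 1.011
dphi [0.14, 0.14, 0.13, 0.11, 0.11, 0.1, 0.09, 0.09, 0.08, 0.08, 0.08, 0.07, 0.05, 0.01, -0.05, -0.1, -0.1, -0.1]
[[-0.013, 0.01, 0.001, 0], [-0.024, 0.021, 0.003, 0], [-0.033, 0.033, 0.004, 0], [-0.039, 0.044, 0.005, 0], [-0.044, 0.056, 0.006, 0], [-0.048, 0.066, 0.006, 0], [-0.05, 0.077, 0.007, 0], [-0.051, 0.087, 0.007, 0]]
```

Request:
{"api": "play_rows", "payload": {"increments": [[[-0.013,0.01,0.001,0],[-0.024,0.021,0.003,0],[-0.033,0.033,0.004,0],[-0.039,0.044,0.005,0],[-0.044,0.056,0.006,0],[-0.048,0.066,0.006,0],[-0.05,0.077,0.007,0],[-0.051,0.087,0.007,0]]]}}

```text
time_s: 18.0
ee_pos: [0.4829, -0.1013, 0.1448]
tcp_rot: [3.034, 0.816, -0.0]
wrist_force: [-3.9, -0.9, 11.3]
width: 0.367
grasp_force: 27.6
```

```bash
python3 step.py look stop 25.09 10
```

```text
meas win,brass [(24.694, 117, 0.992), (24.732, 152, 0.972)] pred 24.652
par [ 0.0283  0.0509  0.0062  0.0014 -0.0021 -0.4528  0.0063 -0.0199] resid [-0.02, 0.064, 0.012, -0.039, -0.001, 0.007, -0.0, -0.005, 0.034]
t 18.000 th 24.661 w 0.568 ph 25.050 meas ph 25.047 r 0.0703 twist 0.39 F [-3.9 -0.9 11.3] g 27.6 wd 0.367
pred w [0.51, 0.47, 0.44, 0.42, 0.4, 0.37, 0.31, 0.21, 0.06, 0.0] end th 25.089 min w 0.000 max 0.563
dphi [0.11, 0.1, 0.09, 0.07, 0.04, 0.0, -0.05, -0.1, -0.1, -0.1]
[[-0.001, 0.013, 0, 0], [0, 0.025, 0, 0], [0.002, 0.035, 0, 0], [0.004, 0.042, -0.001, 0], [0.005, 0.047, -0.001, 0], [0.005, 0.047, -0.001, 0], [0.003, 0.042, -0.001, 0], [0.001, 0.03, 0, 0]]
```

Request:
{"api": "play_rows", "payload": {"increments": [[[-0.001,0.013,0,0],[0,0.025,0,0],[0.002,0.035,0,0],[0.004,0.042,-0.001,0]]]}}

```text
time_s: 18.55
ee_pos: [0.4975, -0.122, 0.1453]
tcp_rot: [3.034, 0.816, -0.001]
wrist_force: [-3.2, -2.1, 7.9]
width: 0.367
grasp_force: 27.5
```

```bash
python3 - <<'E'
from ctl import *
L=load();L['segs'][-1]['phi']=L['segs'][-1]['phi'][:4];L['cmd']=(np.array(L['cmd'])+.6*RT.T@(np.array([.004,.042,-.001])-np.array([.001,.03,0]))).tolist();json.dump(L,open(LOG,'w'))
E
python3 step.py look stop 25.12 6
```

```text
meas win,brass [(24.961, 124, 0.991), (25.005, 140, 0.972)] pred 24.92
par [ 0.0278  0.0506  0.0064  0.0015 -0.0012 -0.4458  0.0032 -0.0212] resid [0.065, 0.011, -0.04, -0.0, 0.008, 0.0, -0.002, 0.026, 0.034]
t 18.550 th 24.928 w 0.408 ph 25.416 meas ph 25.410 r 0.0703 twist 0.49 F [-3.2 -2.1  7.9] g 27.5 wd 0.367
pred w [0.38, 0.36, 0.31, 0.21, 0.07, 0.0] end th 25.115 min w 0.000 max 0.405
dphi [0.09, 0.01, -0.07, -0.1, -0.1, -0.1]
[[0.003, 0.01, 0, 0], [0.004, 0.012, 0, 0], [0.001, 0.004, 0, 0], [-0.002, -0.008, 0.001, 0], [-0.004, -0.019, 0.001, 0], [-0.005, -0.031, 0.001, 0]]
```

```bash
python3 - <<'E'
from ctl import *
L=load();L['segs'].pop();L['cmd']=(np.array(L['cmd'])-.6*RT.T@np.array([-.005,-.031,.001])).tolist();json.dump(L,open(LOG,'w'))
E
python3 step.py held stop 25.095 6
```

```text
par [ 0.0278  0.0506  0.0064  0.0015 -0.0012 -0.4458  0.0032 -0.0212] resid [0.065, 0.011, -0.04, -0.0, 0.008, 0.0, -0.002, 0.026, 0.034]
t 18.600 th 24.928 w 0.408 ph 25.416 meas ph 25.415 r 0.0702 twist 0.49 F [-2.7 -2.9  9.3] g 27.5 wd 0.367
pred w [0.37, 0.33, 0.27, 0.17, 0.02, 0.0] end th 25.097 min w 0.000 max 0.405
dphi [0.04, 0.01, -0.05, -0.1, -0.1, -0.1]
[[0.001, 0.005, 0, 0], [0.002, 0.006, 0, 0], [0, 0.001, 0, 0], [-0.003, -0.01, 0.001, 0], [-0.004, -0.022, 0.001, 0], [-0.005, -0.034, 0.001, 0]]
```

Request:
{"api": "play_rows", "payload": {"increments": [[[0.001,0.005,0,0],[0.002,0.006,0,0],[0,0.001,0,0],[-0.003,-0.01,0.001,0],[-0.004,-0.022,0.001,0],[-0.005,-0.034,0.001,0]]]}}

```text
time_s: 19.35
ee_pos: [0.4848, -0.1054, 0.1448]
tcp_rot: [3.034, 0.815, 0.001]
wrist_force: [-0.0, -0.0, 9.6]
width: 0.366
grasp_force: 27.4
```

```bash
python3 step.py look none; python3 - <<'E'
from ctl import *
from workcell import robot
im=[]
for n in ['wrist','top','side']:
    p=robot.get_image(n);print(n,measure(p,25.13));f=p['frame'];np.savez(f'e_{n}.npz',K=p['K'],R=p['R'],t=p['t']);cv2.imwrite(f'pics/e_{n}.png',f)
    c=proj(p,W(C0));q=proj(p,W(ring(C0,.105,0,0)));print(' centre',c,'pointer',q)
    for a in (c,q): cv2.circle(f,tuple(int(round(z)) for z in a),1,(255,0,255),-1)
    im.append(cv2.resize(f,(400,300)) if n=='wrist' else cv2.resize(f[165:295,230:410] if n=='side' else f[165:295,250:430],(400,289)))
cv2.imwrite('pics/e.png',np.hstack([im[0],np.vstack([im[2],im[2][:11]])]))
E
```

```text
meas win,brass [(25.085, 121, 0.992), (24.99, 85, 0.989)] pred 25.097
par [ 0.0278  0.0509  0.0063  0.0016 -0.0019 -0.4493  0.0023 -0.0222] resid [0.013, -0.042, -0.001, 0.009, -0.001, 0.0, 0.027, 0.035, -0.009]
t 19.350 th 25.094 w 0.000 ph 25.120 meas ph 25.111 r 0.0704 twist 0.03 F [-0.  -0.   9.6] g 27.4 wd 0.366
wrist [(27.44, 12, 1.0), (24.793, 923, 0.998)]
 centre [328.41264447 136.59613346] pointer [ 332.01313623 -169.58030501]
top [(25.119, 141, 0.994), (25.133, 0, 0.0)]
 centre [345.8186551  230.43102802] pointer [329.04707621 198.82263048]
side [(25.085, 121, 0.992), (24.994, 84, 0.989)]
 centre [302.73270961 211.53467699] pointer [267.7857171  216.13226287]
```

View pics/e.png

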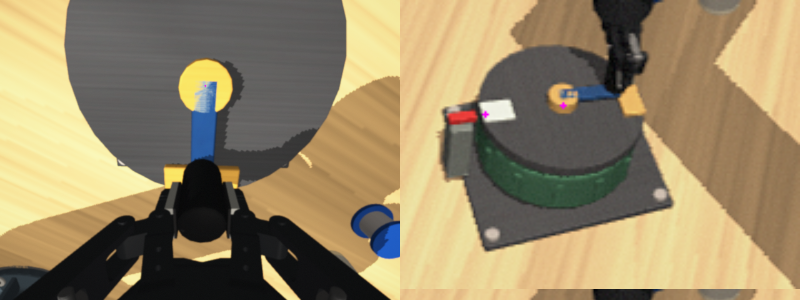

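Request:
{"api": "play_rows", "payload": {"increments": [[[0,0,0,0],[0,0,0,0],[0,0,0,0],[0,0,-0.02,0],[0,0,-0.06,0],[0,0,-0.11,0],[0,0,-0.17,0],[0,0,-0.22,0]]], "claw": 60}}

```text
time_s: 20.55
ee_pos: [0.4849, -0.1054, 0.2785]
tcp_rot: [3.033, 0.816, 0.002]
wrist_force: [0.1, 0.4, 0.3]
width: 0.705
grasp_force: 0.0
```

Request:
{"api": "play_rows", "payload": {"increments": [[[-0.03,0,-0.04,0],[-0.09,0,-0.08,0],[-0.16,0,-0.12,0],[-0.22,0,-0.14,0],[-0.25,0,-0.15,0],[-0.25,0,-0.15,0]]]}}

```text
time_s: 21.3
ee_pos: [0.3545, -0.181, 0.3674]
tcp_rot: [3.033, 0.813, 0.002]
wrist_force: [0.4, -0.1, 0.3]
width: 0.702
grasp_force: 0.0
```

```bash
python3 - <<'E'
from ctl import *
from workcell import robot
im=[];print(robot.observe()['time_s'])
for n in ['wrist','side','top','side']:
    p=robot.get_image(n);f=p['frame'].copy();print(n,measure(p,25.13))
    c=proj(p,W(C0));q=proj(p,W(ring(C0,.105,0,0)));print(' centre',c,'pointer',q)
    if n=='top': f=cv2.resize(f[165:295,250:430],(400,289))
    elif n=='wrist': f=cv2.resize(f,(400,289))
    else: continue
    im.append(f)
cv2.imwrite('pics/f.png',np.hstack(im))
E
```

```text
21.3
wrist [(25.133, 0, 0.0), (25.09, 1365, 0.969)]
 centre [324.41856531 -31.12938934] pointer [ 325.0804982  -188.54653029]
side [(25.085, 121, 0.992), (24.994, 86, 0.988)]
 centre [302.73270961 211.53467699] pointer [267.7857171  216.13226287]
top [(25.119, 141, 0.994), (25.021, 136, 0.97)]
 centre [345.8186551  230.43102802] pointer [329.04707621 198.82263048]
side [(25.09, 119, 0.992), (24.991, 87, 0.988)]
 centre [302.73270961 211.53467699] pointer [267.7857171  216.13226287]
```

View pics/f.png

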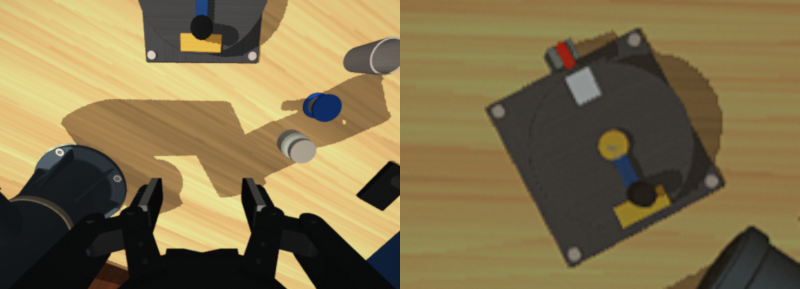

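```bash
python3 -c "
from workcell import robot
print(robot.hand_in())"
```

```text
the job is handed in; nothing more can be done
None
```

I ran the flywheel at about 2.5 rad/s for roughly 6 s (estimated from camera readings once a second), stopped it with the window about 0.03 rad short of the pointer, released the crank and backed the arm clear; handed in at about 21.5 s with no verdict returned.

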